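# Index the phone arm by one hole

## Task

The phone arm bolted to the desk is locked by a spring pin in the middle hole of its drilled plate. Hook a fingertip under the pin's pull ring, lift the pin out, swing the arm to the very next hole on the side where the white pump bottle stands on the desk (the tray of tubes is on the other side), and let the pin spring fully home there. Do not pinch the ring, do not carry the arm past that hole or lock it on the wrong side, be gentle (under 25 N), and leave all the other things on the desk standing where they are.

Things in the scene. Friction and masses are not known exactly. Their poses are not given: they have to be found in the camera images.
- index_base: Steel plate 170 x 200 x 16 mm bolted flat on the desk; origin at the centre of its underside, z up, x from the arm's pivot towards the middle hole, y to the left of that. Five 11 mm through holes lie 110 mm from the pivot axis, 0.349 rad (38 mm) apart, at -0.698, -0.349, 0, 0.349 and 0.698 rad from the x axis.
- pivot (a point): The arm's pivot axis (vertical) at the plate's top face, 16 mm above the desk; 55 mm behind the plate's centre along its x axis. Round hub 44 mm wide, its cap 42 mm above the desk.
- swing_arm (a joint): Angle (rad) of the grey arm about the pivot: 0 (start) over the middle hole, positive counterclockwise from above (towards the plate's +y), stops at -0.80 and 0.80. Light friction (about 1 N at the pin), stays where left; locked (about 0.02 rad of play) while the pin is in a hole. Arm 30 mm wide, top 30 mm above the desk.
- index_pin (a joint): Height (m) of the spring pin, 8 mm thick, round tip, on the arm 110 mm from the pivot: 0 = home in a hole, 0.012 = resting on the plate between holes (must rise this far to come clear), 0.028 = upper stop. Spring pushes down 3 N at home, 6 N at 20 mm; let go between holes, it rides on the plate and snaps into the next hole that comes under it.
- ring_top (a point): Middle of the top bar (round, 8 mm thick) of the pin's steel pull ring; 127 mm above the desk with the pin home; moves with pin and arm. The ring is an upright rounded rectangle, its plane square to the arm, opening 64 mm wide and 58 mm high (65 to 123 mm above the desk), to be entered by tilted fingers. Under it the sleeve, 26 mm wide, up to 54 mm.
- swing_end (a point): Point in line with the arm 190 mm from the pivot, 30 mm above the desk, under the tilted black cradle (172 mm wide, from 165 to 260 mm from the pivot, up to 85 mm above the desk) that carries a phone.
- pump_bottle: White pump bottle of hand rub 70 x 82 x 212 mm with a teal label, standing loose on the desk on the left or right of the phone arm; origin at the centre of its underside. (Other bottles may stand on the sill behind; they do not count.)
- tube_tray: White tray full of red-capped tubes, 350 x 186 x 126 mm, fixed on the desk on the side away from the pump bottle; origin at the centre of its underside.
- tube_a: Loose red-capped sample tube standing on the desk, 31 mm wide, 100 mm high; origin at the centre of its underside, z up.
- tube_b: Second loose red-capped sample tube standing on the desk, 31 mm wide, 100 mm high; origin at the centre of its underside, z up.
- gel_pen: Pen lying on the desk, 156 mm long, 15 mm high; origin at the centre of its underside.
- label_pad: Pad of paper labels lying on the desk, 115 x 60 x 14 mm; origin at the centre of its underside.
Not all that is in view belongs to the job. Of the things that look like the pump_bottle, take the one that is farthest from the robot's base at the start.

How it is judged:
On the way, in this order (a step that is already met when the one before it is completed fails the run):
1. the pin is lifted clear of the middle hole by fingers under the ring (value of joint index_pin above 0.0125 m and contact force between the fingers and index_pin above 1 N and value of joint swing_arm between -0.12 and 0.12 rad), for 0.1 s.
2. the pin has sprung home in the next hole on the bottle's side (((y of pump_bottle in the frame of index_base above 0 m and value of joint swing_arm between 0.314 and 0.384 rad) or (y of pump_bottle in the frame of index_base below 0 m and value of joint swing_arm between -0.384 and -0.314 rad)) and value of joint index_pin below 0.003 m), for 0.2 s.
At the end, for the whole second after the job is handed in: The arm stands at the neighbouring hole on the bottle's side (within 0.035 rad of 0.349 rad towards the bottle), the pin is home (below 3 mm), the arm is at rest, the bottle and the loose tubes stand upright and none of the loose things has moved more than 15 mm (all of step 2 and velocity of joint swing_arm between -0.02 and 0.02 rad/s and angle between each of pump_bottle, tube_a, tube_b's own z axis and vertical below 0.15 rad and distance of each of pump_bottle, tube_a, tube_b, gel_pen, label_pad from where it was at the start of the episode below 0.015 m); the robot touches nothing.
It fails at once if the arm is carried on beyond the next hole (value of joint swing_arm above 0.55 rad or value of joint swing_arm below -0.55 rad).
It fails at once if the pin drops home in a hole on the wrong side (value of joint index_pin below 0.003 m and ((y of pump_bottle in the frame of index_base above 0 m and value of joint swing_arm below -0.2 rad) or (y of pump_bottle in the frame of index_base below 0 m and value of joint swing_arm above 0.2 rad))).
It fails at once if the ring is lifted by pinching its top bar between the fingers (value of joint index_pin above 0.004 m and contact force between the fingers and index_pin above 0.5 N and x of the grasp point in the frame of ring_top between -0.005 and 0.005 m and z of the grasp point in the frame of ring_top above -0.005 m).
It fails at once if the pin, ring or arm is pushed with more than 25 N (contact force between any of the fingers, the arm and swing_arm above 25 N or contact force between the arm and index_base above 25 N).
It fails at once if the pump bottle, a loose tube, the pen or the label pad is moved or lifted (distance of any of pump_bottle, tube_a, tube_b, gel_pen, label_pad from where it was at the start of the episode above 0.02 m).
It also fails if it takes over 48 s, if anything falls off the work surface, if the arm or the gripper's body presses on something with over 40 N, if the wrist force passes 120 N, or if a joint passes its speed limit or range.

## Robot

A 6-joint arm with a two-finger parallel gripper is mounted at the origin on a cart in front of the work surface, level with it; the furniture and walls round the work are solid. World frame = base frame: x ahead of the robot, y to its left, z up, the work surface at z = 0. Lengths are in m, angles in rad, forces in N, time in s.
With the tool pointing down it reaches from about 0.25 to 0.775 m from the base axis. Payload 4 kg.
Tool frame: the origin (TCP) lies at the centre of the arm's flange, where the gripper is bolted on; the fingertips stand 199 mm ahead of it and the grasp point (between the pads) lies 180 mm ahead of it (robot.tcp_to_tips is the distance from the TCP to the fingertips, in m); z points along the fingers, y is the line along which they close (so a half turn about z gives the same grasp; the last joint's range is limited). The gripper opens to 94 mm and grips with 3 to 60 N. Pads are 16 mm wide; open, the fingers measure 119 mm over their backs; the gripper's body (75 mm by 177 mm) begins 78 mm behind the grasp point.
Start: joints at [-1.444, 0.087, 1.371, -0, 1.684, -0.103], TCP at [0.125, -0.536, 0.405] pointing down, gripper open.
Joint ranges: [-3.1, 3.1], [-0.76, 2.03], [0.27, 2.55], [-1.08, 4.22], [0.17, 2.65], [-2.57, 2.57]. Speed limits (rad/s): [2.79, 2.79, 3.14, 3.14, 3.14, 3.14].

## Interface

Orientations are given as [roll, pitch, yaw] about the fixed x, y, z axes, in that order (R = Rz(yaw) Ry(pitch) Rx(roll)).
In Python, from bench import telemetry, snapshot, ticket, robot gives the robot as it stands.
- The arm moves only by the tool apply_moves, never from a script. Its argument "moves" is a list that holds one entry, the list of rows, each a list of 5 numbers: the shift along the tool's x, y, z in units of 50 mm (1.0 is 50 mm), then the turn about the tool's z in units of 10 degrees (1.0 is 10 degrees), then the closure, from 0 (fully open) to 1 (shut). A call has 1 to 10 rows; each row is the pose to reach, as a shift and turn from the pose commanded when the call began, along the tool's axes at that moment; what a row does not reach only later rows make up. A row lasts 1/8 s, in which the tool goes at most 62.5 mm and 10.7 degrees, less where a joint would pass 70% of its speed; a pose out of reach is approached as far as the arm can. A call with a gripper value outside its range is refused whole. The fingers move at their own pace and stop on an object; the grip force is fixed at half the most. Time passes only in rows, so rows that repeat a pose let the fingers close. It gives the time, the measured TCP pose, the force, the opening and the grip force at its end, in the units of the state.
- telemetry.get_obs(): the state, without advancing time (a new reading comes with each control period).
- snapshot(name): name is "scene" or "top" or "wrist"; returns a dict with "image" (400x640x3 uint8, red, green, blue), "fovy" (degrees; the focal length in pixels is half the picture's height over the tangent of half this angle, whatever the lens; pixels are square), "cx", "cy" (the principal point, pixels), "R" (3x3) and "t" (3): a world point X has camera coordinates R X + t. Camera axes: x right, y down, z forward; pixel columns grow to the right and rows downward; lengths in m; the calibration is good to about 2 mm. A picture is of the moment at which its call begins. There is no depth.
- ticket.close_job(): hands the job in; it is judged then, once.
The state is a dict: "time": time; "joint_positions": joint angles; "qvel": joint speeds; "joint_torque": joint torques, N m; "tool_pos": TCP position; "ee_rot": TCP orientation; "wrist_force": force on the tool from outside, world axes, zero at the start; "wrist_torque": the same for the moment, N m; "width": finger opening in m; "finger_force": force on a finger pad.
Only numpy, scipy, OpenCV 4.12 (cv2) and the standard library are available. Lean on these libraries where they do the work, as an engineer would, in place of code of your own. Each camera call takes 0.05 s, during which the arm holds its last target. There are 200 camera calls.

## Working session

There is one attempt and no reset: what is moved stays moved. The work goes in short steps, Python scripts to look and compute and a tool call to move; the robot and the scene stay as the last step left them, time stands still between calls to the robot, and variables do not carry over. Pictures are saved under pics/ and viewed, at most 10 in all, crops included, and the job is handed in when it is done.

Besides the shell and the picture viewer there is one more tool, called by a JSON object that holds its "op" and its "data". apply_moves: Moves the arm, as the interface text tells. Its arguments: {"type":"object","properties":{"moves":{"type":"array","items":{"type":"array","items":{"type":"array","items":{"type":"number"}}}}},"required":["moves"]}

```bash
mkdir -p pics; cat > h.py <<'E'
import numpy as np,cv2
from bench import telemetry,snapshot,ticket,robot
def take(n,f):
    s=snapshot(n);cv2.imwrite(f'pics/{f}.png',s['image'][:,:,::-1])
    np.savez(f'pics/{f}.npz',**{k:np.array(v) for k,v in s.items()});return s
def load(f): return dict(np.load(f'pics/{f}.npz'))
def foc(s): return s['image'].shape[0]/2/np.tan(np.radians(float(s['fovy']))/2)
def ray(s,u,v,z):
    f=foc(s);d=s['R'].T@np.array([(u-s['cx'])/f,(v-s['cy'])/f,1]);c=-s['R'].T@s['t']
    return c+d*(z-c[2])/d[2]
def proj(s,X):
    p=s['R']@np.array(X)+s['t'];f=foc(s);return np.array([s['cx']+f*p[0]/p[2],s['cy']+f*p[1]/p[2]])
E
python3 - <<'E'
from h import *
for n in ('scene','top','wrist'):
    s=take(n,n+'0');print(n,s['fovy'],s['cx'],s['cy'],-s['R'].T@s['t'],s['R'].round(2).tolist())
print(telemetry.get_obs())
a=[cv2.imread(f'pics/{n}0.png') for n in('scene','top')]
E
```

```text
scene 44.63832777077822 321.09599324547423 202.39439319048097 [-0.71568576  0.98340036  1.01503431] [[-0.65, -0.76, 0.02], [-0.39, 0.31, -0.87], [0.65, -0.57, -0.5]]
top 47.00180470846354 324.2194842558882 201.56460336566388 [ 0.35714785 -0.08083839  1.95758198] [[0.02, -1.0, -0.0], [-1.0, -0.02, -0.09], [0.09, 0.0, -1.0]]
wrist 66.70583906643388 319.4223422351502 202.18702356818517 [ 0.19970752 -0.51810418  0.38423449] [[0.23, -0.97, -0.0], [-0.94, -0.22, 0.26], [-0.26, -0.06, -0.96]]
{'time': 0.15, 'joint_positions': array([-1.44411622e+00,  8.77855818e-02,  1.37184884e+00, -1.43165429e-05,
        1.68359822e+00, -1.03069983e-01]), 'qvel': array([-0.00054949, -0.0027296 , -0.00413252,  0.00022954,  0.00040056,
       -0.00136218]), 'joint_torque': array([ 5.00701062e-04, -3.40642011e+01, -3.02793574e+01,  7.18267425e-02,
        3.05135467e-02, -1.20253312e-04]), 'tool_pos': array([ 0.12525352, -0.535469  ,  0.40380215]), 'ee_rot': array([-3.13995990e+00, -1.54582276e-04,  2.29748368e-01]), 'wrist_force': array([-0.8424679 ,  0.91266815,  0.4696059 ]), 'wrist_torque': array([ 0.02267992,  0.0573792 , -0.04315991]), 'finger_force': 0.0, 'width': 0.09394020779591455}
```

View pics/scene0.png

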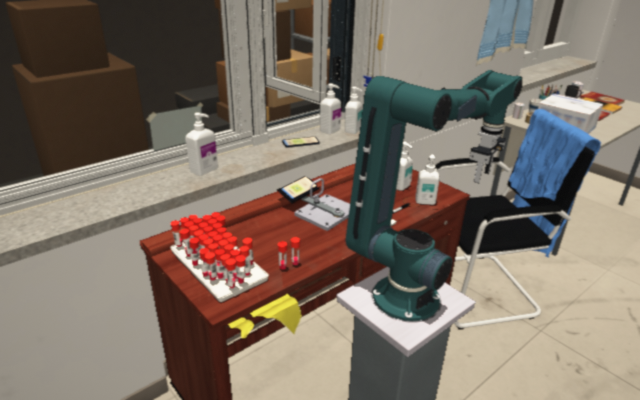

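View pics/top0.png

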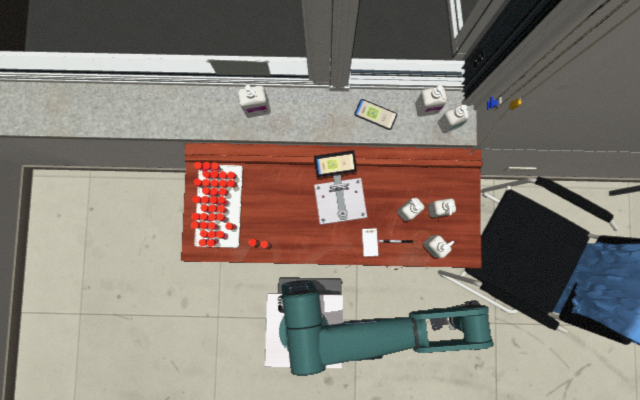

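The scene view shows three teal-label bottles on the desk at the right, at top-view pixels (411,209), (442,208) and (438,246). The purple and other bottles stand on the sill at (253,98), (433,98) and (457,115). The tray is at (218,205), the plate at (341,201), the tubes at (258,244) and the pad and pen at (385,241). All three desk bottles are on the right (-y) side. The farthest one from the base is probably (442,208). I'll check this in one close crop.

```bash
python3 - <<'E'
from h import *
s=load('top0')
i=cv2.imread('pics/top0.png')[140:270,290:470]
cv2.imwrite('pics/c1.png',cv2.resize(i,None,fx=4.4,fy=4.4,interpolation=cv2.INTER_CUBIC))
for n,u,v,z in [('b1',411,209,.1),('b2',442,208,.1),('b3',438,246,.1),('pl',341,201,.016),('piv',343,213,.042),('ta',252,243,.1),('tb',265,244,.1),('tray',218,205,.05),('pad',371,242,.014),('pen',397,241,.015)]:
    p=ray(s,u,v,z);print(n,p.round(3),np.hypot(p[0],p[1]).round(3))
E
```

```text
b1 [ 0.508 -0.426  0.1  ] 0.663
b2 [ 0.515 -0.551  0.1  ] 0.754
b3 [ 0.362 -0.535  0.1  ] 0.645
pl [ 0.543 -0.144  0.016] 0.562
piv [ 0.49  -0.153  0.042] 0.513
ta [0.357 0.213 0.1  ] 0.416
tb [0.354 0.161 0.1  ] 0.389
tray [0.512 0.368 0.05 ] 0.63
pad [ 0.372 -0.274  0.014] 0.462
pen [ 0.379 -0.383  0.015] 0.539
```

View pics/c1.png

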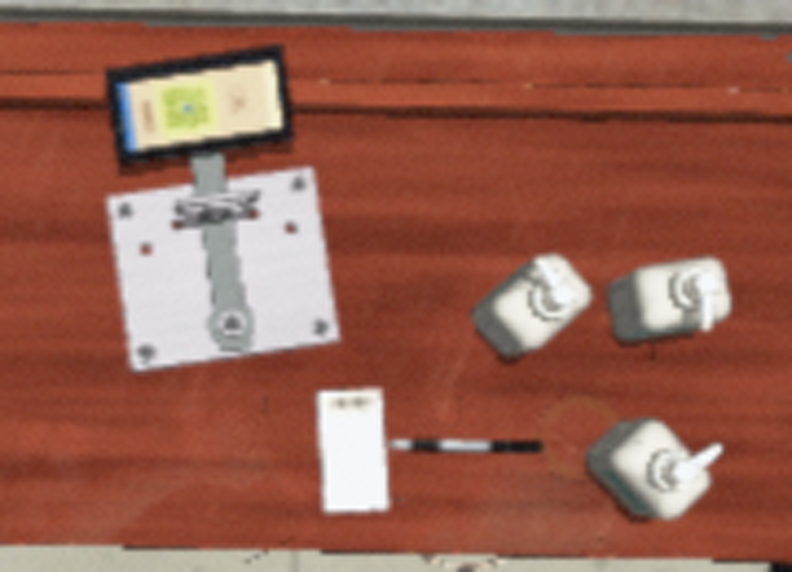

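The crop shows the grey arm with its hub at crop (232,322). The ring is near (217,205), and the plate corners are (108,197), (314,168), (340,338) and (132,370). The bottle farthest from the base is at crop (690,293), on the right, so the arm swings to the plate's -y (negative). Next I'll work out the geometry. I also need to see how the arm treats tool tilt, because the moves have no tilt command.

```bash
ls -la; python3 - <<'E'
from h import *
import bench
print([a for a in dir(robot) if a[0]!='_'],[ (a,getattr(robot,a)) for a in dir(robot) if a[0]!='_'])
s=load('top0')
q=np.array([(108,197),(314,168),(340,338),(132,370)])/4.4+[290,140]
P=np.array([ray(s,*c,.016)[:2] for c in q]);print(P.round(3),P.mean(0).round(3))
ex=(P[0]+P[1]-P[2]-P[3])/2;yw=np.arctan2(ex[1],ex[0]);print('yaw',yw,np.linalg.norm(ex))
ey=(P[0]+P[3]-P[1]-P[2])/2;print(np.arctan2(-ey[0],ey[1]),np.linalg.norm(ey))
e=np.array([np.cos(yw),np.sin(yw)])
c=P.mean(0);piv=c-.055*e;print('piv',piv,'ring',piv+.11*e)
R=[*(piv+.11*e),.127];print((proj(s,R)-[290,140])*4.4, (proj(s,[*piv,.042])-[290,140])*4.4)
E
```

```text
total 16
drwxr-xr-x  3 agent agent 4096 Dec  1 16:15 .
drwxr-xr-x 23 root  root  4096 Dec  1 16:15 ..
-rw-r--r--  1 agent agent  612 Dec  1 16:15 h.py
drwxr-xr-x  2 agent agent 4096 Dec  1 16:16 pics
['IKError', 'tcp_to_tips'] [('IKError', <class 'bench.IKError'>), ('tcp_to_tips', 0.1992)]
[[ 0.61  -0.031]
 [ 0.642 -0.229]
 [ 0.478 -0.257]
 [ 0.443 -0.058]] [ 0.543 -0.144]
yaw 0.1627600580191674 0.1676721138816425
0.16856858703819508 0.20172513546025375
piv [ 0.48893457 -0.15249519] ring [ 0.59748079 -0.13467053]
[218.99336311 196.90182609] [232.78350142 322.4659018 ]
```

{"op": "apply_moves", "data": {"moves": [[[0,0,-1,0,0],[0,0,-2,0,0],[0,0,-3,0,0],[0,0,-4,0,0],[0,0,-6,0,0],[0,0,-7,0,0],[0,0,-8,0,0],[0,0,-9,0,0],[0,0,-10,0,0],[0,0,-11,0,0]]]}}

```text
time: 1.4
tool_pos: [0.109, -0.4651, 0.8068]
ee_rot: [3.109, 0.001, 0.23]
wrist_force: [0.6, 0.1, 0.3]
width: 0.0939
finger_force: 0.0
```

The arm gives up a little orientation once it is out of reach: there's 0.03 rad of tilt already. I'll push further to see whether the tilt grows.

{"op": "apply_moves", "data": {"moves": [[[0,0,-2,0,0],[0,0,-4,0,0],[0,0,-6,0,0],[0,0,-8,0,0]]]}}

```text
time: 1.9
tool_pos: [0.0888, -0.3795, 0.8539]
ee_rot: [3.087, 0.0, 0.23]
wrist_force: [0.0, -0.4, 0.2]
width: 0.0942
finger_force: 0.0
```

```bash
python3 - <<'E'
from h import *
print(telemetry.get_obs())
E
```

```text
{'time': 1.9, 'joint_positions': array([-1.48968056,  0.16491142,  0.27405609,  0.01664678,  2.6485176 ,
       -0.13375554]), 'qvel': array([-0.05348023, -0.16256837,  0.0037189 ,  0.00657808,  0.17738985,
       -0.04342769]), 'joint_torque': array([  0.27930105, -25.04216194, -18.3985126 ,   0.03962611,
        -0.31232854,   0.04033127]), 'tool_pos': array([ 0.08883585, -0.3795109 ,  0.85391564]), 'ee_rot': array([3.08697254e+00, 2.07570485e-04, 2.29742764e-01]), 'wrist_force': array([ 0.04247508, -0.4306171 ,  0.2310301 ]), 'wrist_torque': array([-0.03709521, -0.01908813,  0.09405235]), 'finger_force': 0.0, 'width': 0.0941783437041235}
```

{"op": "apply_moves", "data": {"moves": [[[0,0,1,0,0],[0,0,2,0,0],[0,0,3,0,0],[0,0,4,0,0],[0,0,5,0,0],[0,0,6,0,0],[0,0,6,0,0],[0,0,6,0,0]]]}}

```text
time: 2.9
tool_pos: [0.0927, -0.3965, 0.5563]
ee_rot: [3.084, 0.001, 0.23]
wrist_force: [0.2, 0.2, 0.5]
width: 0.0941
finger_force: 0.0
```

Tilt survives into the next call, so I can build up a forward tilt by pushing against the upper reach limit. First I'll go to the plate's azimuth (0.165 rad) and align the tool with the plate. Then I'll push up and back there.

{"op": "apply_moves", "data": {"moves": [[[0.8,-0.8,0,0.05,0.3],[1.6,-1.5,-0.1,0.1,0.6],[2.4,-2.3,-0.1,0.15,1],[3.2,-3.1,-0.2,0.2,1],[4.0,-3.8,-0.2,0.25,1],[4.8,-4.6,-0.2,0.3,1],[5.6,-5.4,-0.3,0.35,1],[6.4,-6.2,-0.3,0.37,1],[7.2,-6.9,-0.4,0.37,1],[7.9,-7.6,-0.4,0.37,1]]]}}

```text
time: 4.15
tool_pos: [0.3913, 0.0659, 0.5586]
ee_rot: [3.087, -0.014, 0.166]
wrist_force: [0.9, -0.7, -0.3]
width: 0.0009
finger_force: 0.0
```

{"op": "apply_moves", "data": {"moves": [[[0,0,-1,0,1],[0,0,-2,0,1],[0,0,-3,0,1],[0,0,-4,0,1],[0,0,-5,0,1],[0,0,-6,0,1],[-1,0,-7,0,1],[-2,0,-8,0,1],[-3,0,-9,0,1],[-4,0,-10,0,1]]]}}

```text
time: 5.4
tool_pos: [0.2382, 0.06, 0.8654]
ee_rot: [3.073, -0.068, 0.169]
wrist_force: [0.9, 0.4, 0.1]
width: 0.0006
finger_force: 0.0
```

{"op": "apply_moves", "data": {"moves": [[[-1,0,-1,0,1],[-2,0,-2,0,1],[-3,0,-3,0,1],[-4,0,-4,0,1],[-5,0,-5,0,1],[-6,0,-6,0,1],[-7,0,-7,0,1],[-8,0,-8,0,1],[-9,0,-9,0,1],[-10,0,-10,0,1]]]}}

```text
time: 6.65
tool_pos: [0.0468, 0.0765, 0.8255]
ee_rot: [3.039, -0.14, 0.174]
wrist_force: [0.6, 0.8, 0.3]
width: 0.0005
finger_force: 0.0
```

```bash
python3 - <<'E'
from h import *
o=telemetry.get_obs();print(o['joint_positions'].round(3),o['ee_rot'],o['tool_pos'])
E
```

```text
[ 0.642 -0.486  0.872 -0.336  2.654  1.742] [ 3.03853594 -0.13973864  0.17376996] [0.04683    0.07654168 0.82554382]
```

The tilt grows while q5 sits at its limit. The most effective push should be along the upper arm, which straightens the elbow, so I'll push up and re-centre sideways.

{"op": "apply_moves", "data": {"moves": [[[0,0.4,-1.2,0,1],[0,0.8,-2.4,0,1],[0,1.2,-3.6,0,1],[0,1.4,-4.8,0,1],[0,1.6,-6,0,1],[0,1.7,-7.2,0,1],[0,1.8,-8.4,0,1],[0,1.9,-9.6,0,1]]]}}

```text
time: 7.65
tool_pos: [0.0418, 0.0394, 0.879]
ee_rot: [2.838, -0.226, 0.245]
wrist_force: [0.7, 0.9, -0.3]
width: 0.0003
finger_force: 0.0
```

```bash
cat > st.py <<'E'
from h import *
from scipy.spatial.transform import Rotation as Ro
o=telemetry.get_obs();R=Ro.from_euler('xyz',o['ee_rot']).as_matrix()
print(o['joint_positions'].round(3),o['ee_rot'].round(3),o['tool_pos'].round(4),'\nz',R[:,2].round(3),'y',R[:,1].round(3),'x',R[:,0].round(3),'tip',(o['tool_pos']+.1992*R[:,2]).round(4),o['time'])
E
python3 st.py
```

```text
[ 0.73  -0.41   0.677 -0.893  2.655  1.249] [ 2.838 -0.226  0.245] [0.0418 0.0394 0.879 ] 
z [ 0.28  -0.238 -0.93 ] y [ 0.167 -0.942  0.292] x [0.945 0.237 0.224] tip [ 0.0977 -0.0081  0.6938] 7.65
```

The tilt now grows fast (0.375 rad in total), but it leans towards -y. I'll go out to azimuth 90°, push there to cancel the side lean, then come back to the plate azimuth for the forward tilt.

{"op": "apply_moves", "data": {"moves": [[[0.15,-1.2,-0.2,0,1],[0.3,-2.4,-0.4,0,1],[0.4,-3.5,-0.6,0,1],[0.6,-4.7,-0.8,0,1],[0.7,-5.9,-1.0,0,1],[0.9,-7.1,-1.1,0,1],[1.0,-8.2,-1.3,0,1],[1.0,-8.2,-1.3,0,1]]]}}

```text
time: 8.65
tool_pos: [0.0134, 0.4487, 0.7994]
ee_rot: [2.846, -0.242, 0.245]
wrist_force: [-0.2, -0.2, -0.1]
width: 0.0005
finger_force: 0.0
```

```bash
python3 st.py
```

```text
[ 1.518  0.254  0.354 -0.707  2.653  2.268] [ 2.846 -0.242  0.245] [0.0134 0.4487 0.7994] 
z [ 0.293 -0.227 -0.929] y [ 0.164 -0.945  0.283] x [0.942 0.235 0.24 ] tip [0.0718 0.4034 0.6145] 8.65
```

{"op": "apply_moves", "data": {"moves": [[[-0.3,1.1,0.3,-0.6,1],[-0.6,2.2,0.6,-1.2,1],[-0.85,3.4,0.8,-2,1],[-0.55,3.75,-0.4,-2,1],[-0.25,4.1,-1.5,-2,1],[0.05,4.45,-2.7,-2,1],[0.35,4.8,-3.9,-2,1],[0.65,5.15,-5.0,-2,1],[0.95,5.5,-6.2,-2,1],[1.25,5.85,-7.3,-2,1]]]}}

```text
time: 9.9
tool_pos: [0.0851, 0.2234, 0.9011]
ee_rot: [2.765, -0.194, 0.602]
wrist_force: [-0.6, 1.2, 0.4]
width: 0.0005
finger_force: 0.0
```

```bash
python3 st.py
```

```text
[ 1.225 -0.026  0.365 -1.037  2.655  1.266] [ 2.765 -0.194  0.602] [0.0851 0.2234 0.9011] 
z [ 0.356 -0.202 -0.913] y [ 0.468 -0.807  0.361] x [0.809 0.555 0.192] tip [0.1559 0.1832 0.7193] 9.9
```

{"op": "apply_moves", "data": {"moves": [[[-0.5,-1.1,0.1,0,1],[-1.0,-2.1,0.3,0,1],[-1.5,-3.2,0.4,0,1],[-2.0,-4.3,0.6,0,1],[-2.4,-5.3,0.7,0,1],[-2.4,-5.3,0.7,0,1]]]}}

```text
time: 10.65
tool_pos: [-0.1262, 0.3673, 0.7458]
ee_rot: [2.755, -0.19, 0.608]
wrist_force: [-0.2, -0.6, -0.2]
width: 0.0005
finger_force: 0.0
```

```bash
python3 st.py
```

```text
[ 1.866  0.021  0.764 -0.583  2.604  2.397] [ 2.755 -0.19   0.608] [-0.1262  0.3673  0.7458] 
z [ 0.359 -0.21  -0.909] y [ 0.471 -0.801  0.371] x [0.806 0.561 0.189] tip [-0.0547  0.3255  0.5646] 10.65
```

{"op": "apply_moves", "data": {"moves": [[[0.1,0.4,-1.2,-0.8,1],[0.15,0.75,-2.4,-1.6,1],[0.25,1.1,-3.6,-2.4,1],[0.3,1.5,-4.8,-3,1],[0.4,1.85,-6,-3,1],[0.5,2.2,-7.2,-3,1],[0.55,2.6,-8.4,-3,1],[0.6,3,-9.6,-3,1]]]}}

```text
time: 11.65
tool_pos: [-0.0702, 0.335, 0.8286]
ee_rot: [2.714, -0.045, 1.111]
wrist_force: [0.2, 0.0, -0.1]
width: 0.0008
finger_force: 0.0
```

```bash
python3 st.py
```

```text
[ 1.768  0.044  0.529 -0.854  2.654  1.489] [ 2.714 -0.045  1.111] [-0.0702  0.335   0.8286] 
z [ 0.39  -0.147 -0.909] y [ 0.807 -0.42   0.414] x [0.443 0.895 0.045] tip [0.0074 0.3056 0.6476] 11.65
```

{"op": "apply_moves", "data": {"moves": [[[-0.55,0.5,-0.9,0,1],[-1.1,1.0,-1.8,0,1],[-1.7,1.5,-2.7,0,1],[-2.2,2.0,-3.6,0,1],[-2.8,2.5,-4.5,0,1],[-3.4,3.0,-5.4,0,1],[-3.9,3.5,-6.3,0,1],[-4.5,4.0,-7.2,0,1]]]}}

```text
time: 12.65
tool_pos: [0.0133, 0.1853, 0.8951]
ee_rot: [2.712, -0.083, 1.13]
wrist_force: [-0.2, 0.3, -0.8]
width: 0.0007
finger_force: 0.0
```

```bash
python3 st.py
```

```text
[ 1.531 -0.146  0.494 -1.079  2.654  0.987] [ 2.712 -0.083  1.13 ] [0.0133 0.1853 0.8951] 
z [ 0.409 -0.11  -0.906] y [ 0.807 -0.42   0.415] x [0.426 0.901 0.083] tip [0.0947 0.1635 0.7147] 12.65
```

Lean is now (0.41, -0.11). I'll swing the arm into that same plane near the axis, then do one in-plane push for more forward tilt.

{"op": "apply_moves", "data": {"moves": [[[-0.4,0.3,0.3,0,1],[-0.8,0.65,0.6,0,1],[-1.2,1.0,0.9,0,1],[-1.6,1.3,1.2,0,1],[-2.0,1.6,1.5,0,1],[-2.4,1.95,1.8,0,1],[-2.8,2.3,2.1,0,1],[-3.2,2.6,2.35,0,1],[-3.2,2.6,2.35,0,1],[-3.2,2.6,2.35,0,1]]]}}

```text
time: 13.9
tool_pos: [0.0958, 0.0271, 0.8376]
ee_rot: [2.814, -0.069, 1.119]
wrist_force: [0.1, 0.2, -0.2]
width: 0.0002
finger_force: 0.0
```

```bash
python3 st.py
```

```text
[-0.462 -0.536  0.859  0.113  2.487  0.103] [ 2.814 -0.069  1.119] [0.0958 0.0271 0.8376] 
z [ 0.318 -0.082 -0.944] y [ 0.842 -0.434  0.321] x [0.436 0.897 0.069] tip [0.1593 0.0108 0.6495] 13.9
```

{"op": "apply_moves", "data": {"moves": [[[0,-0.2,-1.2,0,1],[-0.1,-0.5,-2.4,0,1],[-0.1,-0.7,-3.6,0,1],[-0.2,-1.0,-4.8,0,1],[-0.2,-1.2,-6.0,0,1],[-0.3,-1.4,-7.2,0,1],[-0.3,-1.7,-8.4,0,1],[-0.4,-1.9,-9.6,0,1],[-0.4,-2.2,-10.8,0,1],[-0.5,-2.4,-12,0,1]]]}}

```text
time: 15.15
tool_pos: [0.0458, 0.0664, 0.9469]
ee_rot: [2.703, -0.118, 1.132]
wrist_force: [-0.4, -0.9, -0.4]
width: 0.0004
finger_force: 0.0
```

```bash
python3 st.py
```

```text
[ 1.041 -0.189  0.274 -1.08   2.654  0.445] [ 2.703 -0.118  1.132] [0.0458 0.0664 0.9469] 
z [ 0.43  -0.084 -0.899] y [ 0.798 -0.43   0.422] x [0.422 0.899 0.118] tip [0.1314 0.0497 0.7678] 15.15
```

The tilt is 0.45 rad at azimuth -0.19, which is enough for the ring. Now I'll go above the pre-entry point and turn the tool so the closing axis is horizontal.

{"op": "apply_moves", "data": {"moves": [[[-0.1,0.3,1.1,0.9,1],[-0.2,0.6,2.2,1.8,1],[-0.3,0.95,3.3,2.7,1],[-0.4,1.3,4.4,3.6,1],[-0.5,1.6,5.5,4.5,1],[-0.6,1.9,6.6,5.4,1],[-0.7,2.2,7.7,6.3,1],[-0.8,2.55,8.8,7.2,1],[-0.9,2.9,9.9,7.4,1],[-1.0,3.2,11,7.4,1]]]}}

```text
time: 16.4
tool_pos: [0.3207, -0.0613, 0.5999]
ee_rot: [3.138, -0.453, -0.19]
wrist_force: [0.7, 0.9, 0.9]
width: 0.0005
finger_force: 0.0
```

```bash
python3 st.py
```

```text
[-0.406 -0.509  1.496  0.092  1.709  1.389] [ 3.138 -0.453 -0.19 ] [ 0.3207 -0.0613  0.5999] 
z [ 0.429 -0.086 -0.899] y [-0.191 -0.982  0.003] x [ 0.883 -0.17   0.438] tip [ 0.4063 -0.0784  0.4209] 16.4
```

{"op": "apply_moves", "data": {"moves": [[[0,0,0,0,1],[0,0,0,0,1]]]}}

```text
time: 16.65
tool_pos: [0.3197, -0.0596, 0.6033]
ee_rot: [3.135, -0.455, -0.18]
wrist_force: [0.8, 0.0, 0.5]
width: 0.0005
finger_force: 0.0
```

```bash
python3 st.py
```

```text
[-0.402 -0.509  1.489  0.092  1.714  1.384] [ 3.135 -0.455 -0.18 ] [ 0.3197 -0.0596  0.6033] 
z [ 0.431 -0.085 -0.898] y [-0.182 -0.983  0.006] x [ 0.884 -0.161  0.439] tip [ 0.4056 -0.0765  0.4244] 16.65
```

{"op": "apply_moves", "data": {"moves": [[[0.2,0.15,1,0,1],[0.4,0.3,2,0,1],[0.5,0.5,3,0,1],[0.7,0.6,4,0,1],[0.9,0.75,5,0,1],[0.9,0.75,5,0,1]]]}}

```text
time: 17.4
tool_pos: [0.4616, -0.1242, 0.3959]
ee_rot: [3.137, -0.449, -0.179]
wrist_force: [-1.2, 0.1, 0.2]
width: 0.0003
finger_force: 0.0
```

```bash
python3 st.py; python3 - <<'E'
from h import *
s=take('wrist','w1');p=np.array([.48893,-.1525]);
for yw in (.165,):
    e=np.array([np.cos(yw),np.sin(yw)]);w=np.array([-e[1],e[0]]);r=p+.11*e
    i=s['image'][:,:,::-1].copy()
    for X in ([*r,.127],[*(r+.028*w),.127],[*(r-.028*w),.127],[*p,.042]):
        u=proj(s,X);print(u.round(1));cv2.circle(i,tuple(int(k) for k in u),3,(0,255,0),1)
    cv2.imwrite('pics/w1o.png',i)
E
```

```text
[-0.412 -0.22   1.707  0.103  1.217  1.324] [ 3.137 -0.449 -0.179] [ 0.4616 -0.1242  0.3959] 
z [ 0.427 -0.082 -0.901] y [-0.18  -0.984  0.004] x [ 0.886 -0.16   0.434] tip [ 0.5465 -0.1405  0.2165] 17.4
[303.5 196.8]
[275.6 206.6]
[331.  187.1]
[338.2 298. ]
```

View pics/w1o.png

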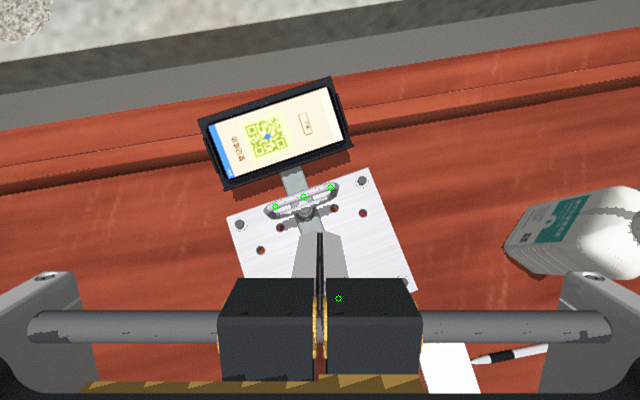

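The overlay puts my ring estimate on the ring's top bar, at pixels (275,207) to (331,187), and the closed fingertips are at (320,235) in front of it. I'll descend to tip z ≈ 0.07 and slide into the ring along the plate's x.

{"op": "apply_moves", "data": {"moves": [[[-0.4,0,0.8,0,1],[-0.8,0,1.7,0,1],[-1.27,0,2.64,0,1],[-1.27,0,2.64,0,1],[-0.9,-0.15,2.82,0,1],[-0.6,-0.27,2.96,0,1],[-0.4,-0.35,3.06,0,1],[-0.23,-0.42,3.14,0,1],[-0.23,-0.42,3.14,0,1]]]}}

```text
time: 18.58
tool_pos: [0.522, -0.1139, 0.25]
ee_rot: [3.136, -0.449, -0.177]
wrist_force: [-2.7, -2.2, 0.5]
width: 0.0004
finger_force: 1.3
```

```bash
python3 st.py; python3 - <<'E'
from h import *
s=take('wrist','w2');a=s['image'][100:300,160:480,::-1]
t=take('scene','s2');b=t['image'][150:250,250:410,::-1]
cv2.imwrite('pics/m2.png',np.vstack([cv2.resize(a,(480,300)),cv2.resize(b,(480,300),interpolation=cv2.INTER_CUBIC)]))
E
```

```text
[-0.339  0.006  1.801  0.083  0.89   1.373] [ 3.136 -0.449 -0.177] [ 0.522  -0.1139  0.25  ] 
z [ 0.427 -0.082 -0.901] y [-0.179 -0.984  0.005] x [ 0.887 -0.159  0.434] tip [ 0.6069 -0.1303  0.0705] 18.575
```

View pics/m2.png

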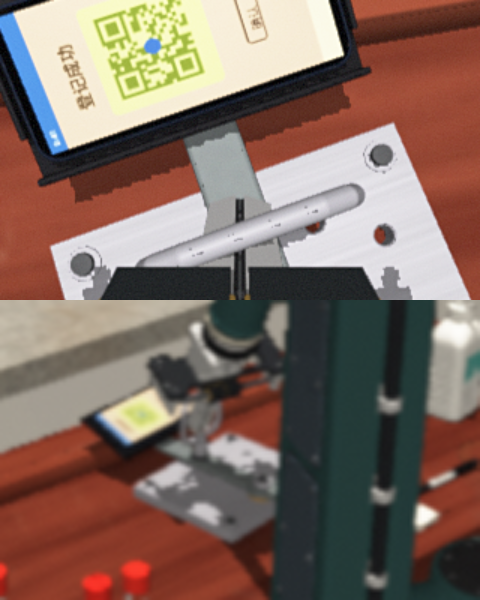

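The wrist crop shows the fingertips passing under the ring's top bar, with the tip visible beyond the bar at crop (240,205). I'll lift 16 mm.

{"op": "apply_moves", "data": {"moves": [[[0.03,0,-0.06,0,1],[0.06,0,-0.12,0,1],[0.09,0,-0.18,0,1],[0.12,0,-0.24,0,1],[0.14,0,-0.29,0,1],[0.14,0,-0.29,0,1],[0.14,0,-0.29,0,1]]]}}

```text
time: 19.55
tool_pos: [0.5216, -0.1137, 0.266]
ee_rot: [3.137, -0.451, -0.178]
wrist_force: [-5.8, -0.6, -5.6]
width: 0.0005
finger_force: 3.5
```

```bash
python3 st.py; python3 - <<'E'
from h import *
s=take('wrist','w3');a=s['image'][100:300,160:480,::-1]
cv2.imwrite('pics/m3.png',cv2.resize(a,(640,400)))
E
```

```text
[-0.339 -0.011  1.784  0.082  0.924  1.376] [ 3.137 -0.451 -0.178] [ 0.5216 -0.1137  0.266 ] 
z [ 0.428 -0.082 -0.9  ] y [-0.179 -0.984  0.004] x [ 0.886 -0.16   0.435] tip [ 0.6068 -0.13    0.0867] 19.55
```

View pics/m3.png

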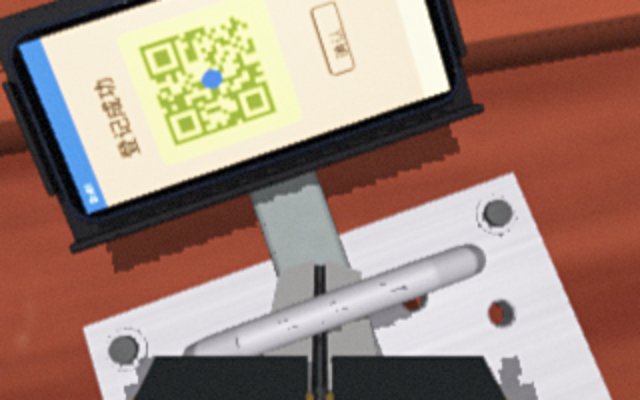

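The wrist reads about 5.6 N downward, which fits the spring at roughly 16 mm lift, and the ring rose with the finger. Now I'll swing part-way (about -0.22 rad) with the pin raised.

{"op": "apply_moves", "data": {"moves": [[[0.02,0,-0.04,0,1],[0.03,0.09,-0.03,0,1],[0.05,0.18,-0.02,0,1],[0.07,0.28,-0.01,0,1],[0.1,0.38,0,0,1],[0.12,0.47,0,0,1],[0.12,0.47,0,0,1]]]}}

```text
time: 20.48
tool_pos: [0.5232, -0.1386, 0.2694]
ee_rot: [3.136, -0.453, -0.179]
wrist_force: [-2.9, 0.0, -5.0]
width: 0.0006
finger_force: 2.3
```

```bash
python3 st.py; python3 - <<'E'
from h import *
s=take('wrist','w4');i=s['image'][:,:,::-1].copy()
p=np.array([.48893,-.1525])
for a,c in((0,(0,0,255)),(-.2,(0,255,0)),(-.349,(255,0,0))):
    e=np.array([np.cos(.165+a),np.sin(.165+a)]);w=np.array([-e[1],e[0]]);r=p+.11*e
    for k in(-.035,.035):
        u=proj(s,[*(r+k*w),.127+.016]);print(a,k,u.round(1));cv2.circle(i,tuple(int(q) for q in u),3,c,1)
cv2.imwrite('pics/m4.png',cv2.resize(i[60:300,140:480],None,fx=2,fy=2))
E
```

```text
[-0.388  0.002  1.764  0.106  0.932  1.319] [ 3.136 -0.453 -0.179] [ 0.5232 -0.1386  0.2694] 
z [ 0.43  -0.084 -0.899] y [-0.18  -0.984  0.005] x [ 0.885 -0.16   0.438] tip [ 0.6088 -0.1552  0.0903] 20.475
0 -0.035 [351.6 245.1]
0 0.035 [206.1 298.6]
-0.2 -0.035 [401.2 248.1]
-0.2 0.035 [250.9 270.8]
-0.349 -0.035 [437.8 256.9]
-0.349 0.035 [286.1 256.6]
```

View pics/m4.png

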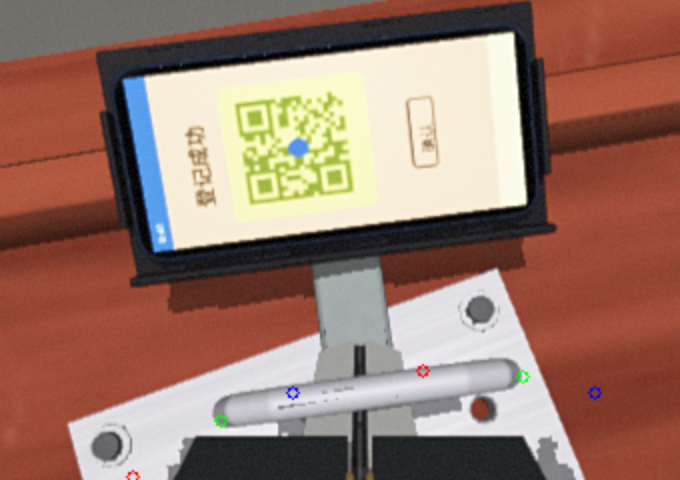

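The bar ends sit on my -0.2 markers, so the ring followed by friction to about -0.22 rad. I'll carry it to about -0.33, then lower the finger so the pin rides on the plate.

{"op": "apply_moves", "data": {"moves": [[[0,0.08,0,0,1],[0.01,0.16,0,0,1],[0.015,0.24,0.01,0,1],[0.015,0.24,0.01,0,1],[-0.04,0.24,0.1,0,1],[-0.08,0.24,0.2,0,1],[-0.12,0.24,0.28,0,1],[-0.16,0.24,0.37,0,1],[-0.16,0.24,0.37,0,1]]]}}

```text
time: 21.65
tool_pos: [0.5217, -0.1498, 0.2484]
ee_rot: [3.137, -0.452, -0.178]
wrist_force: [0.2, -0.0, 0.5]
width: 0.0005
finger_force: 0.0
```

```bash
python3 st.py; python3 - <<'E'
from h import *
s=take('wrist','w5');i=s['image'][:,:,::-1].copy()
p=np.array([.48893,-.1525])
for a,c in((-.3,(0,255,0)),(-.349,(255,0,0))):
  for h in(0,.012):
    e=np.array([np.cos(.165+a),np.sin(.165+a)]);w=np.array([-e[1],e[0]]);r=p+.11*e
    for k in(-.035,.035):
        u=proj(s,[*(r+k*w),.127+h]);cv2.circle(i,tuple(int(q) for q in u),2,c if h==0 else (0,0,255),1)
cv2.imwrite('pics/m5.png',cv2.resize(i[60:300,140:480],None,fx=2,fy=2))
E
```

```text
[-0.411  0.027  1.784  0.124  0.892  1.283] [ 3.137 -0.452 -0.178] [ 0.5217 -0.1498  0.2484] 
z [ 0.429 -0.082 -0.9  ] y [-0.179 -0.984  0.004] x [ 0.885 -0.16   0.436] tip [ 0.6071 -0.1661  0.0691] 21.65
```

View pics/m5.png

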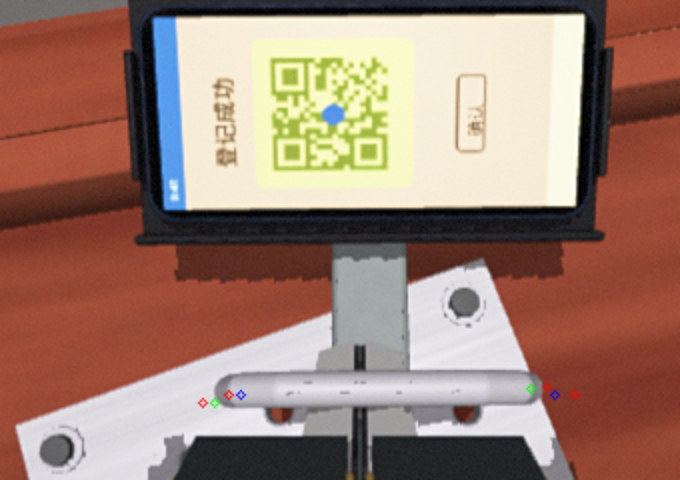

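The bar is now level, the two neighbouring holes lie evenly either side of the arm at crop (280,412) and (465,412), and the contact force is zero. The bar's length of 327 px fits pin home (about 320) and not riding (about 353). I'll back the finger out along the arm and check from a clear view.

{"op": "apply_moves", "data": {"moves": [[[-0.3,0,-0.15,0,1],[-0.6,0,-0.3,0,1],[-1.0,0,-0.5,0,1],[-1.43,0,-0.7,0,1],[-1.43,0,-0.7,0,1],[-1.0,0,-1.6,0,1],[-0.6,0,-2.4,0,1],[-0.13,0,-3.4,0,1],[-0.13,0,-3.4,0,1]]]}}

```text
time: 22.82
tool_pos: [0.4441, -0.1352, 0.406]
ee_rot: [3.133, -0.466, -0.177]
wrist_force: [-0.4, 0.3, 0.3]
width: 0.0001
finger_force: 0.0
```

```bash
python3 st.py; python3 - <<'E'
from h import *
s=take('wrist','w6');i=s['image'][:,:,::-1].copy()
p=np.array([.48893,-.1525]);a=-.349
e=np.array([np.cos(.165+a),np.sin(.165+a)]);w=np.array([-e[1],e[0]]);r=p+.11*e
for h,c in((0,(255,0,0)),(.012,(0,0,255))):
    for k in(-.035,0,.035):
        u=proj(s,[*(r+k*w),.127+h]);print(h,k,u);cv2.circle(i,tuple(int(q) for q in u),2,c,1)
t=take('scene','s6')['image'][150:250,250:410,::-1]
cv2.imwrite('pics/m6.png',np.hstack([cv2.resize(i[60:300,160:480],(480,360)),cv2.resize(t,(320,360))]))
E
```

```text
[-0.456 -0.26   1.721  0.123  1.231  1.279] [ 3.133 -0.466 -0.177] [ 0.4441 -0.1352  0.406 ] 
z [ 0.44  -0.087 -0.894] y [-0.18  -0.984  0.008] x [ 0.88  -0.157  0.449] tip [ 0.5318 -0.1526  0.228 ] 22.825
0 -0.035 [361.57043821 182.69841043]
0 0 [326.82823976 182.55882465]
0 0.035 [292.03778552 182.41904498]
0.012 -0.035 [363.3375248  179.46707344]
0.012 0 [327.20704961 179.31957253]
0.012 0.035 [291.02438174 179.17185853]
```

View pics/m6.png

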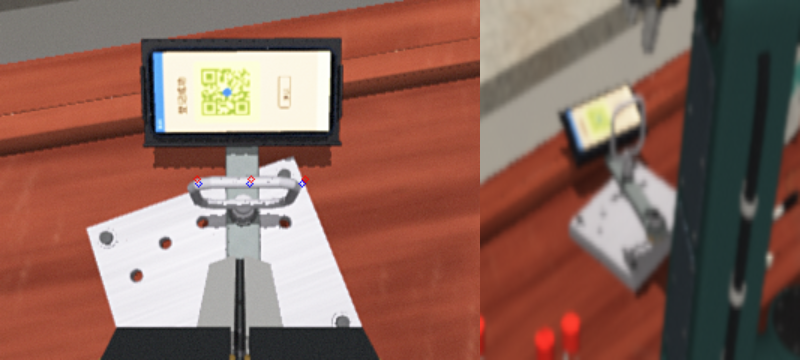

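```bash
python3 - <<'E'
from h import *
p=np.array([.48893,-.1525])
for f,a in(('scene0',0),('s6',-.349)):
    s=load(f);e=np.array([np.cos(.165+a),np.sin(.165+a)]);r=p+.11*e
    for h in(0,.012): print(f,h,proj(s,[*r,.131+h]).round(1))
    print(proj(s,[*(p+.19*e),.03]).round(1))
A=load('scene0')['image'][165:215,290:350,::-1];B=load('s6')['image'][165:215,290:350,::-1]
cv2.imwrite('pics/m7.png',np.hstack([cv2.resize(x,(396,330),interpolation=cv2.INTER_NEAREST) for x in(A,B)]))
E
```

```text
scene0 0 [317.  179.5]
scene0 0.012 [317.1 176.8]
[302.  195.1]
s6 0 [324.4 176.9]
s6 0.012 [324.5 174.2]
[314.3 190.6]
```

View pics/m7.png

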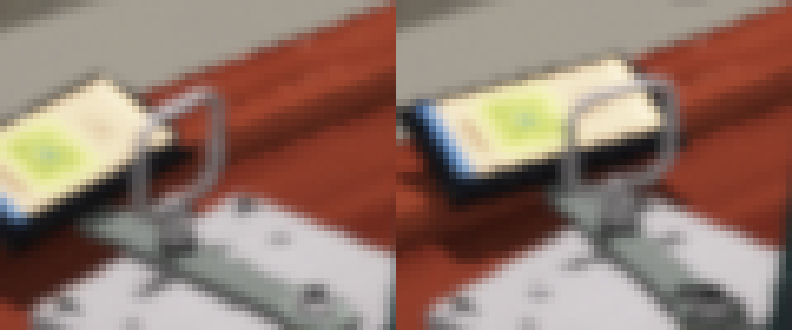

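At the start the bar's middle was at row 180.6. It is now at row 178.6, column 324; I'd expect about 178.0 if home and 175.3 if riding. So the pin is home at the next hole and the robot is clear.

```bash
python3 -c "
from bench import ticket
print(ticket.close_job())"
```

```text
the job is handed in; nothing more can be done
None
```

I hooked the pin out of the middle hole, swung the arm to the next hole on the pump bottle's side (about -0.349 rad) and handed the job in with the pin home by camera check and the robot clear; no verdict came back.

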